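Float the casting balance at its index

ROBOT

A 6-joint arm with a two-finger parallel gripper is mounted at the origin on the work surface. World frame = base frame: x ahead of the robot, y to its left, z up, the work surface at z = 0. Lengths are in m, angles in rad, forces in N, time in s.
With the tool pointing down it reaches from about 0.325 to 0.775 m from the base axis. Payload 5.5 kg.
Tool frame: the origin (TCP) lies midway between the tips of the shut fingers; the grasp point (between the pads) lies 19 mm behind it; z points along the fingers, y is the line along which they close (so a half turn about z gives the same grasp; the last joint's range is limited). The gripper opens to 85 mm and grips with 20 to 120 N. Pads are 22 mm wide; open, the fingers measure 114 mm over their backs; the gripper's body (76 mm by 85 mm) begins 54 mm behind the grasp point. The pads swing forward as they close: fully open they stand 13 mm farther back than shut.
Start: joints at [-1.199, 0.091, 1.231, -0, 1.82, -0.057], TCP at [0.249, -0.546, 0.231] pointing down, gripper open.
Joint ranges: [-2.87, 2.87], [-0.86, 2.18], [0.17, 2.46], [-1.51, 4.65], [0.06, 2.69], [-2.65, 2.65]. Speed limits (rad/s): [2.57, 2.57, 3.01, 3.14, 3.14, 3.14].

INTERFACE

Orientations are given as a unit quaternion [x, y, z, w].
In Python, from station import manip, viewer gives the robot as it stands.
- The arm moves only by the tool carry_out, never from a script. Its argument "deltas" is a list of rows, each a list of 7 numbers: the turn, a rotation vector about the tool's x, y, z in rad, then the shift along the tool's x, y, z in mm, then the opening, from -1 (shut) to 1 (fully open). In form: [[wx, wy, wz, tx, ty, tz, hand], ...]. A call has 1 to 20 rows; each row is the pose to reach, as a shift and turn from the pose commanded when the call began, along the tool's axes at that moment; what a row does not reach only later rows make up. A row lasts 1/12 s, in which the tool goes at most 41.7 mm and 7.16 degrees, less where a joint would pass 70% of its speed; a pose out of reach is approached as far as the arm can. A call with a gripper value outside its range is refused whole. The fingers move at their own pace and stop on an object; "grip_force" is the grip in N (left out, the last holds). Time passes only in rows, so rows that repeat a pose let the fingers close. It gives the time, the measured TCP pose, the force, the opening and the grip force at its end, in the units of the state.
- manip.sense(): the state, without advancing time (a new reading comes with each control period).
- viewer.get_image(name): name is "side" or "top" or "wrist"; returns a dict with "color" (384x512x3 uint8, blue, green, red), "z_map" (384x512 float32, m along the optical axis (not along the pixel's ray), 0 where there is no reading), "fx", "fy", "cx", "cy" (pixels), "R" (3x3) and "t" (3): a world point X has camera coordinates R X + t; the wrist camera has in their place "tool_from_camera" (4x4, takes a point from camera to tool coordinates, whose origin is the TCP and whose axes are the flange's). Camera axes: x right, y down, z forward; pixel columns grow to the right and rows downward; lengths in m; the calibration is good to about 2 mm. A picture is of the moment at which its call begins: read the wrist's pose just before it.
- manip.hand_in(): hands the job in; it is judged then, once.
The state is a dict: "t": time; "joints": joint angles; "qd": joint speeds; "tau": joint torques, N m; "ee_pos": TCP position; "eef_rot": TCP orientation; "contact_force": force on the tool from outside, world axes, zero at the start; "wrist_torque": the same for the moment, N m; "grip_width": opening from 0.0 (shut) to 1.0 (fully open); "grasp_force": force on a finger pad.
Only numpy, scipy, OpenCV 4.12 (cv2) and the standard library are available. Lean on these libraries where they do the work, as an engineer would, in place of code of your own. Each camera call takes 0.05 s, during which the arm holds its last target. There are 200 camera calls.

TASK

Weigh the silver casting on the bench balance: working it only by the red knob of its spring handle, lift the beam off its rest, bring the pointer over the orange index tab and keep it over the tab for 7 seconds without a break. Then let the beam back down gently onto the rest it came from, bring the handle back so that its spring is slack and let go. Do not touch the beam, pans, weights or pointer themselves, never let the beam swing fast or drop, and leave the other things on the bench alone.

Things in the scene. Friction and masses are not known exactly. Their poses are not given: they have to be found in the camera images.
- balance: Green stand of the bench balance, bolted down. Foot 200 (x) x 270 (y) x 20 mm; origin: centre of its underside; z up, x along the hinge axis, -x the handle side towards the robot, y along the beam (to the robot's left). The hinge axis is 150 mm above the bench over the origin. White scale plate on the +x side: 190 mm wide, at x = 37 mm, z = 240 to 285 mm. Position and yaw vary.
- pivot (a point): Point on the hinge axis in the plane of the handle, at (-70, 0, 150) mm in the stand's frame; axes as the stand's. Handle and beam both turn about this axis. With the knob held still the spring is weaker than the beam's top-heaviness, so the beam runs away from any balance with a time constant of about 0.75 s: it has to be corrected all the time.
- beam (a joint): Angle of the beam against the stand, rad; stops at -0.38 and 0.38. 0: level, pointer upright; it grows as the pointer leans to +y of the stand and the +y end sinks. Starts at rest on the stop at -0.38. Bearing damping 0.012 N m s/rad, no static friction. Top-heavy: left alone it falls onto a stop. Over 0.6 rad/s (0.1 m/s at the beam's ends) is too fast a swing or drop and harms the bearing.
- handle (a joint): Angle of the spring handle relative to the beam, rad; 0 when its torsion spring (0.20 N m/rad, damping 0.008 N m s/rad) is slack, same sense as the beam angle, range -1.3 to 1.3. The spring drives the beam with 0.20 x this angle. Beam + handle is the handle's angle from the vertical, fixed by the knob's position. Mass 0.03 kg. Let go, it returns to within 0.1 of slack.
- knob (a point): Centre of the red knob, a cylinder 30 mm thick and 44 mm long, its axis parallel to the stand's x, on a 10 mm rod, 150 mm from the hinge axis: at stand coordinates (-70, 150 sin a, 150 + 150 cos a) mm with a = beam + handle, so it moves on an arc. Grip it from above, fingers closing along the stand's y; it may turn between the pads, which costs the beam nothing.
- pointer_tip (a point): Tip of the beam's black pointer, 7 mm thick, 150 mm from the hinge axis, at stand coordinates (53, 150 sin b, 150 + 150 cos b) mm for beam angle b; it passes in front (+x) of the scale plate.
- index: Orange index tab, 12 (x) x 24 (y) x 18 mm, fixed on the upper edge of the scale plate; origin: centre of its underside, axes as the stand's. Its place along the scale (stand's y) differs from run to run. The reading is right while the pointer's tip is within the tab's 24 mm width, measured along y (12 mm either side of its centre).
- yoke: Brass beam, 360 mm long (y), discs of 64 mm diameter and pans at its ends 165 mm from the axis; carries poise, casting, counterpoise and pointer. Origin on the hinge axis over the stand's origin. Robot must not touch it. Nominal, all it carries included, handle not: inertia 0.0333 kg m2 about the axis; gravity moment +0.257 N m x sin(beam angle), away from level, known to 8 percent.
- poise: Brass disc of 52 mm diameter and 34 mm height fixed on a stem, its underside 60 mm above the hinge axis; it makes the beam top-heavy. Nominally 0.30 kg, within 7 percent. Part of the beam: not to be touched.
- casting: Silver-grey ring casting on its sprue button, 36 mm diameter, 50 mm high, fixed in the -y pan. Nominally 0.12 kg, when it balances the dark counterpoise in the +y pan; the true weight is up to a fifth more or less, which adds an unknown constant moment of up to 0.04 N m either way to the beam. Not to be touched.
- wash_bottle: White wash bottle with blue cap, 64 mm diameter, 150 mm high. Bystander, to be left alone; the origin is the centre of its underside.
- flux_bottle: Red flux bottle with red cap, 52 mm diameter, 110 mm high. Bystander, to be left alone; the origin is the centre of its underside.
- third_hand: Weighted third hand, dark foot of 84 mm diameter, bent steel arm to 110 mm height. Bystander, to be left alone; the origin is the centre of its underside.
- brush_pot: Red pot of brushes, 80 mm diameter, brushes to 150 mm height. Bystander, to be left alone; the origin is the centre of its underside.
- firebrick: Pale firebrick, 110 x 75 x 50 mm. Bystander, to be left alone; the origin is the centre of its underside.
- mandrel: Steel ring mandrel lying on the bench, 240 mm long along its x, 26 mm thick at the handle. Bystander, to be left alone; the origin is the centre of its handle end.

How it is judged:
On the way:
1. the pointer stays over the orange index tab for 7 s (y of pointer_tip in the frame of index between -0.012 and 0.012 m), for 7 s.
At the end, for the whole second after the job is handed in: The beam lies still on the stop it started from (angle below -0.36 rad), the handle's spring is slack (within 0.25 rad) and it does not swing; the robot has let go. Before that the pointer's tip was within 12 mm of the index tab's centre, along the scale, for 7 s without a break (value of joint beam below -0.36 rad and value of joint handle between -0.25 and 0.25 rad and velocity of joint beam between -0.05 and 0.05 rad/s and velocity of joint handle between -0.3 and 0.3 rad/s); the robot touches nothing.
It fails at once if the robot touches the beam, its pans, weights or pointer (contact force between any of the arm, the fingers and yoke above 1 N).
It fails at once if the beam swings or drops faster than 0.6 rad/s (velocity of joint beam above 0.6 rad/s or velocity of joint beam below -0.6 rad/s).
It fails at once if another thing on the bench is moved by more than 30 mm (distance of any of wash_bottle, flux_bottle, third_hand, brush_pot, firebrick, mandrel from where it was at the start of the episode above 0.03 m).
It also fails if it takes over 72 s, if anything falls off the work surface, if the arm or the gripper's body presses on something with over 40 N, if the wrist force passes 120 N, or if a joint passes its speed limit or range.

## Working session

There is one attempt and no reset: what is moved stays moved. The work goes in short steps, Python scripts to look and compute and a tool call to move; the robot and the scene stay as the last step left them, time stands still between calls to the robot, and variables do not carry over. Pictures are saved under pics/ and viewed, at most 10 in all, crops included, and the job is handed in when it is done.

Besides the shell and the picture viewer there is one more tool, called after "Emit:" as name([rows], argument=value, ...), one row to a line, values as JSON. carry_out: Moves the arm, as the interface text tells. Its arguments: {"type":"object","properties":{"deltas":{"type":"array"},"grip_force":{"type":"number"}},"required":["deltas"]}

```bash
ls; mkdir -p pics
python3 - <<'E'
from station import manip, viewer
import cv2, numpy as np, pickle
s=manip.sense(); print(s)
ims={}
for n in("side","top"):
    im=viewer.get_image(n); ims[n]=im; cv2.imwrite(f"pics/{n}0.png",im["color"]); print(n,im["fx"],im["fy"],im["cx"],im["cy"],im["R"],im["t"])
pickle.dump(ims,open("ims0.pkl","wb"))
cv2.imwrite("pics/both0.png",np.vstack([cv2.resize(np.hstack([ims["side"]["color"],ims["top"]["color"]]),(800,300))]))
E
```

```text
pics
{'t': 0.0, 'joints': array([-1.19867221e+00,  9.18851329e-02,  1.23186907e+00,  1.10712036e-05,
        1.81974771e+00, -5.67217710e-02]), 'qd': array([ 0.00163991, -0.0002381 , -0.00041546, -0.00046048,  0.00017422,
        0.00016706]), 'tau': array([ 4.09364238e-04, -4.58729625e+01, -4.18021202e+01, -5.78828121e-05,
        1.17644508e-02,  1.82778984e-05]), 'ee_pos': array([ 0.24938878, -0.54543172,  0.23014459]), 'eef_rot': array([ 9.77098611e-01,  2.12784852e-01, -1.44623756e-04, -9.43629023e-04]), 'contact_force': array([-0.11984575, -0.0042496 , -0.35377718]), 'wrist_torque': array([-0.00717891, -0.02042022,  0.00633748]), 'grasp_force': 0.0, 'grip_width': 1.0018964717816277}
side 442.0402270895516 442.0402270895516 251.91621605935913 193.23147760100514 [[-0.86843286 -0.49580225  0.00212097]
 [-0.32652485  0.56870186 -0.75495676]
 [ 0.37310307 -0.65632181 -0.65577114]] [0.39266991 0.29303059 1.17729868]
top 349.1363539223633 349.1363539223633 259.0761154144289 188.51104254071805 [[-1.74514785e-02 -9.99846980e-01 -1.20942110e-03]
 [-9.95971518e-01  1.74902179e-02 -8.79478650e-02]
 [ 8.79555602e-02 -3.30271304e-04 -9.96124345e-01]] [-0.03758381  0.50220503  1.40231355]
```

View pics/side0.png

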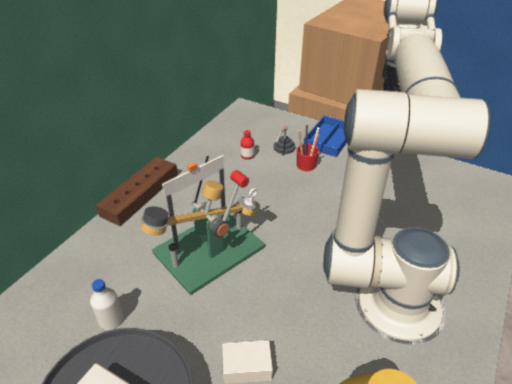

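View pics/top0.png

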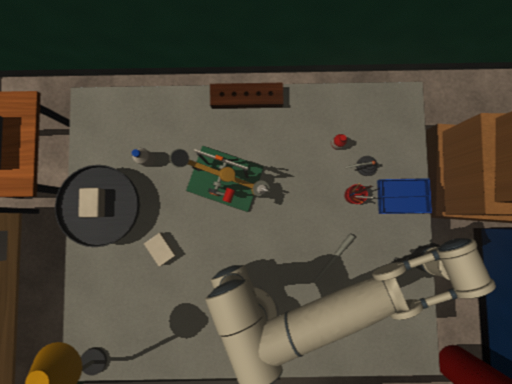

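The side view shows the balance with its orange tab near (193,168), red knob (239,179), pointer (203,165) and green foot around (208,248). In the top view the balance is around (226,180), the knob at (228,195) and the tab near (217,158). Next I measure.

```bash
cat > h.py <<'E'
import numpy as np, cv2
def ray(im,u,v):
    d=np.array([(u-im["cx"])/im["fx"],(v-im["cy"])/im["fy"],1.0]); return -im["R"].T@im["t"], im["R"].T@d
def onplane(im,u,v,z):
    c,d=ray(im,u,v); return c+d*(z-c[2])/d[2]
def cloud(im):
    v,u=np.mgrid[:384,:512]; z=im["z_map"]
    P=np.stack([(u-im["cx"])/im["fx"]*z,(v-im["cy"])/im["fy"]*z,z],-1)
    return (P-im["t"])@im["R"]
def tri(a,ua,b,ub):
    ca,da=ray(a,*ua); cb,db=ray(b,*ub)
    s=np.linalg.lstsq(np.stack([da,-db],1),cb-ca,rcond=None)[0]
    p,q=ca+s[0]*da,cb+s[1]*db; return (p+q)/2,np.linalg.norm(p-q)
E
python3 - <<'E'
import pickle,cv2,numpy as np
from h import *
ims=pickle.load(open("ims0.pkl","rb"))
roi={"side":(130,135,150,160),"top":(170,135,120,85)}
cen={}
for n,im in ims.items():
    hsv=cv2.cvtColor(im["color"],cv2.COLOR_BGR2HSV); C=cloud(im)
    x,y,w,h=roi[n]; r=np.zeros((384,512),bool); r[y:y+h,x:x+w]=1
    H,S,V=hsv[...,0],hsv[...,1],hsv[...,2]
    M={"red":((H<5)|(H>174))&(S>170)&(V>80),"orange":(H>=5)&(H<=13)&(S>190)&(V>130),"green":(H>60)&(H<90)&(S>90)&(V>40),"white":(S<40)&(V>150)}
    for k,m in M.items():
        m=(m&r).astype(np.uint8); nn,l,st,ce=cv2.connectedComponentsWithStats(m)
        for i in range(1,nn):
            if st[i,4]>=8:
                P=C[l==i]; print(n,k,st[i],ce[i].round(1),np.median(P,0).round(3), P.min(0).round(3),P.max(0).round(3))
    g=(M["green"]&r)&(C[...,2]<0.035)&(C[...,2]>0.005)
    pts=C[g][:,:2]; rc=cv2.minAreaRect((pts*1000).astype(np.float32)); print(n,"foot",rc,g.sum(),C[g][:,2].mean())
a=cv2.resize(ims["top"]["color"][140:215,175:285],None,fx=3.6,fy=3.6,interpolation=cv2.INTER_CUBIC)
b=cv2.resize(ims["side"]["color"][145:290,140:275],None,fx=3,fy=3,interpolation=cv2.INTER_CUBIC)
c=np.zeros((max(a.shape[0],b.shape[0]),a.shape[1]+b.shape[1],3),np.uint8); c[:a.shape[0],:a.shape[1]]=a; c[:b.shape[0],a.shape[1]:]=b
print(c.shape); cv2.imwrite("pics/crop0.png",c[:, :800])
E
```

```text
side red [241 135  12  13 108] [246.8 141.4] [ 0.678 -0.359  0.074] [-0.003 -0.381  0.058] [0.699 0.801 0.992]
side red [231 171  17  15 159] [239.1 178. ] [0.452 0.066 0.293] [0.434 0.048 0.277] [0.478 0.081 0.302]
side white [  130   135   150   160 11852] [215.2 215.4] [ 0.605  0.008 -0.001] [-0.003 -0.555 -0.01 ] [0.948 0.801 0.992]
side white [210 199  11  10  73] [215.3 204.2] [ 0.641 -0.085 -0.001] [ 0.62  -0.109 -0.006] [ 0.661 -0.06   0.004]
side white [207 215   9   6  37] [210.9 217.2] [0.512 0.112 0.166] [0.504 0.099 0.152] [0.534 0.125 0.171]
side white [177 221  17  13 127] [184.  226.4] [ 0.669  0.051 -0.001] [ 0.635  0.018 -0.006] [0.695 0.085 0.02 ]
side white [247 223  11   7  47] [251.1 225.7] [ 0.487 -0.058 -0.001] [ 0.475 -0.073 -0.006] [ 0.5   -0.041  0.002]
side foot ((543.9505004882812, 102.03216552734375), (258.75787353515625, 191.309326171875), 69.84224700927734) 218 0.019174710437305002
top red [223 188  11  14  93] [227.9 194.3] [0.461 0.056 0.297] [0.438 0.039 0.06 ] [0.501 0.085 0.302]
top orange [216 155   6   5  21] [218.3 157.2] [0.583 0.087 0.304] [0
[... 675 characters left out ...]
 1.441]
top green [249 166  13  10  77] [255.1 170.4] [ 0.578 -0.031  0.02 ] [ 0.557 -0.056  0.013] [ 0.594 -0.006  0.028]
top green [187 170  66  41 806] [213.5 189.2] [0.507 0.166 0.02 ] [ 0.376 -0.046  0.011] [0.583 0.248 1.441]
top green [221 181  16   6  43] [227.1 183.4] [0.526 0.084 0.02 ] [0.5   0.048 0.013] [0.535 0.109 0.17 ]
top green [218 188   7   4  18] [221.2 189.6] [0.499 0.11  0.018] [0.494 0.094 0.016] [0.507 0.122 0.048]
top green [243 189   8   5  25] [247.3 191.1] [ 0.492 -0.001  0.02 ] [ 0.484 -0.009  0.013] [0.501 0.019 0.026]
top foot ((546.8759765625, 94.35919189453125), (263.7160339355469, 193.5738983154297), 70.0965347290039) 1230 0.020118308542329672
(435, 801, 3)
```

View pics/crop0.png

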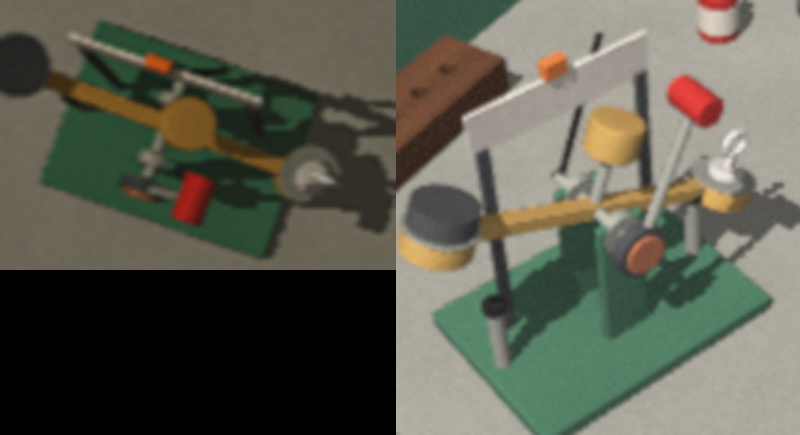

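The crops show the scale plate with its orange tab near mid-scale, the knob leaning to -y and clear space above it. Next I refine the stand frame and test a beam-angle fit from brass depth points.

```bash
cat >> h.py <<'E'
YAW=np.radians(-20.0); O=np.array([0.546,0.095,0.0])
Rs=np.array([[np.cos(YAW),-np.sin(YAW),0],[np.sin(YAW),np.cos(YAW),0],[0,0,1]])
def stand(P): return (P-O)@Rs
def hsvm(im):
    h=cv2.cvtColor(im["color"],cv2.COLOR_BGR2HSV); return h[...,0],h[...,1],h[...,2]
def beam(im):
    H,S,V=hsvm(im); P=stand(cloud(im))
    m=(H>=12)&(H<=26)&(S>110)&(V>60)&(abs(P[...,0])<0.03)&(abs(P[...,1])<0.135)
    r=np.hypot(P[...,1],P[...,2]-0.15); 
    # bar: close to axis line; exclude poise by iterating around fit
    q=P[m]; b=None
    y,z=q[:,1],q[:,2]-0.15
    best=(0,0)
    for t in np.arange(-0.42,0.42,0.01):
        n=(abs(z*np.cos(t)+y*np.sin(t)-0.006)<0.006).sum()
        if n>best[0]: best=(n,t)
    t=best[1]
    for _ in range(5):
        k=abs(z*np.cos(t)+y*np.sin(t)-0.006)<0.012
        A=np.stack([y[k],np.ones(k.sum())],1); c=np.linalg.lstsq(A,z[k],rcond=None)[0]; t=-np.arctan(c[0])
    return t,k.sum(),c[1]
E
python3 - <<'E'
import pickle
from h import *
ims=pickle.load(open("ims0.pkl","rb")); s,t=ims["side"],ims["top"]
for n,im in ims.items():
    print(n,beam(im))
    H,S,V=hsvm(im); P=stand(cloud(im))
    near=(abs(P[...,0])<.15)&(abs(P[...,1])<.22)
    red=((H<5)|(H>174))&(S>150)&(V>60)&near&(P[...,2]>.25)
    org=(H>=3)&(H<=14)&(S>150)&(V>90)&near&(P[...,2]>.28)&(P[...,0]>.02)
    wh=near&(P[...,2]>.237)&(P[...,2]<.292)&(P[...,0]>.02)&(P[...,0]<.06)&(S<60)
    for k,m in(("red",red),("org",org),("plate",wh)):
        q=P[m]; v,u=np.nonzero(m); print(n,k,m.sum(),(u.mean().round(2),v.mean().round(2)),q.mean(0).round(4),q.min(0).round(4),q.max(0).round(4))
    if wh.sum()>20: q=P[wh]; print("plate slope x/y",np.polyfit(q[:,1],q[:,0],1))
    f=near&(abs(P[...,2]-.02)<.006)&(H>60)&(H<90)&(S>90)
    q=P[f]; print("foot ranges",np.percentile(q[:,:2],[0.5,99.5],axis=0).round(4).tolist(), cv2.minAreaRect((q[:,:2]*1000).astype(np.float32)))
E
```

```text
side (np.float64(-0.3885640941546396), np.int64(432), np.float64(0.003690874100032886))
side red 172 (np.float64(239.13), np.float64(178.17)) [-0.0776 -0.0598  0.2919] [-0.095  -0.0748  0.2761] [-0.0501 -0.048   0.3019]
side org 48 (np.float64(191.67), np.float64(166.71)) [0.0321 0.0084 0.2974] [ 0.0287 -0.0024  0.2851] [0.0416 0.0187 0.3036]
side plate 945 (np.float64(191.59), np.float64(177.05)) [0.0347 0.0091 0.2627] [ 0.0201 -0.094   0.237 ] [0.0557 0.1602 0.2919]
plate slope x/y [-0.01377514  0.0347877 ]
foot ranges [[-0.0996, -0.1232], [0.0857, 0.1351]] ((-4.33099365234375, 5.907135009765625), (258.75787353515625, 191.30934143066406), 89.84224700927734)
top (np.float64(-0.3809131872002867), np.int64(250), np.float64(0.008569867472262533))
top red 106 (np.float64(238.84), np.float64(202.8)) [-0.0709 -0.0737  0.361 ] [-0.1114 -0.1905  0.2503] [-0.0471 -0.0488  1.441 ]
top org 26 (np.float64(218.65), np.float64(157.15)) [0.038  0.0035 0.3026] [ 0.0327 -0.0079  0.2927] [0.0439 0.0143 0.3056]
top plate 169 (np.float64(214.83), np.float64(158.17)) [0.0352 0.0215 0.2657] [ 0.0203 -0.0962  0.2371] [0.0535 0.1608 0.2912]
plate slope x/y [-0.04266224  0.03612676]
foot ranges [[-0.0949, -0.1306], [0.0968, 0.13]] ((1.042327880859375, -0.3025360107421875), (193.5738983154297, 263.716064453125), 0.09652219712734222)
```

Emit:
carry_out([
  [0, 0, 0.1, 0, 0, -60, 1],
  [0, 0, 0.778, 444, -468, -140, 1],
  [0, 0, 0.778, 444, -468, -140, 1],
  [0, 0, 0.778, 444, -468, -140, 1],
  [0, 0, 0.778, 444, -468, -140, 1],
  [0, 0, 0.778, 444, -468, -140, 1],
  [0, 0, 0.778, 444, -468, -140, 1],
  [0, 0, 0.778, 444, -468, -140, 1],
  [0, 0, 0.778, 444, -468, -140, 1],
  [0, 0, 0.778, 444, -468, -140, 1],
  [0, 0, 0.778, 444, -468, -140, 1],
  [0, 0, 0.778, 444, -468, -140, 1],
  [0, 0, 0.778, 444, -468, -140, 1],
  [0, 0, 0.778, 444, -468, -140, 1],
  [0, 0, 0.778, 444, -468, -140, 1],
  [0, 0, 0.778, 444, -468, -140, 1],
  [0, 0, 0.778, 444, -468, -140, 1],
  [0, 0, 0.778, 444, -468, -140, 1],
  [0, 0, 0.778, 444, -468, -140, 1],
  [0, 0, 0.778, 444, -468, -140, 1],
], grip_force=20)

```text
t: 1.77
ee_pos: [0.4586, 0.0643, 0.3708]
eef_rot: [0.985, -0.174, -0.0, 0.0]
contact_force: [0.6, -0.7, -0.5]
grip_width: 0.995
grasp_force: 0.0
```

Run:
```python
from station import manip, viewer
from h import *
from scipy.spatial.transform import Rotation as Ro
s=manip.sense(); print(s["t"],s["ee_pos"],s["joints"].round(3)); E=Ro.from_quat(s["eef_rot"]).as_matrix(); print((Rs.T@E).round(3)); print("TCP stand",stand(s["ee_pos"]).round(4))
si=viewer.get_image("side"); w=viewer.get_image("wrist"); print("beam",beam(si)); T=np.array(w["tool_from_camera"]); print(T.round(3))
# red in wrist view -> stand frame by depth
H,S,V=hsvm(w); m=((H<5)|(H>174))&(S>150)&(V>60)
v,u=np.mgrid[:384,:512]; z=w["z_map"]; P=np.stack([(u-w["cx"])/w["fx"]*z,(v-w["cy"])/w["fy"]*z,z],-1)
P=P@T[:3,:3].T+T[:3,3]; P=stand(P@E.T+s["ee_pos"])
k=m&(abs(P[...,2]-.29)<.03); q=P[k]; print("knob",k.sum(),np.percentile(q,[1,50,99],axis=0).round(4))
o=(H>=3)&(H<=14)&(S>150)&(V>90)&(P[...,2]>.28); print("tab",o.sum(),np.percentile(P[o],[1,50,99],axis=0).round(4) if o.any() else 0)
cv2.imwrite("pics/w1.png",np.hstack([cv2.resize(w["color"],(400,300)),cv2.resize(si["color"],(400,300))]))
```

```text
1.7667 [0.4585762  0.06432853 0.37081152] [ 0.066 -0.195  1.255 -0.     2.083  1.986]
[[ 1.     0.    -0.001]
 [ 0.    -1.    -0.001]
 [-0.001  0.001 -1.   ]]
TCP stand [-0.0717 -0.0587  0.3708]
beam (np.float64(-0.38658515749348), np.int64(426), np.float64(0.003653559572717054))
[[ 0.001 -0.959 -0.284  0.072]
 [ 1.     0.001  0.    -0.001]
 [ 0.    -0.284  0.959 -0.143]
 [ 0.     0.     0.     1.   ]]
knob 2366 [[-0.0908 -0.0803  0.2786]
 [-0.0668 -0.066   0.2968]
 [-0.0479 -0.0524  0.2998]]
tab 1027 [[ 0.0307 -0.0067  0.2876]
 [ 0.0358  0.0035  0.3023]
 [ 0.0425  0.0161  0.3043]]
```

View pics/w1.png

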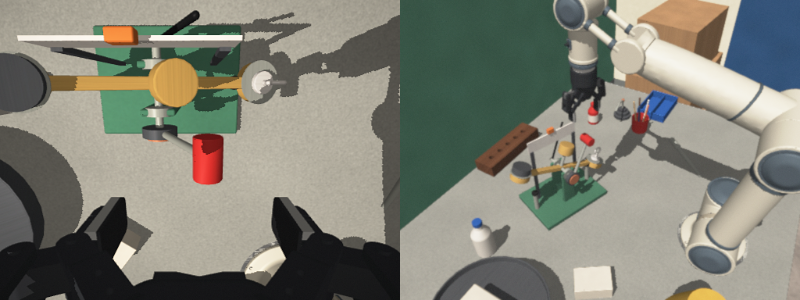

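The wrist view shows the knob at about (208,158), the tab (120,35) and the pointer tip (195,15). Both fingers are clear to either side of the knob. The tab centre is at stand y of about +5 mm. I will descend and grip.

Emit:
carry_out([
  [0, 0, 0, 1.5, 7, 25, 1],
  [0, 0, 0, 1.5, 7, 55, 1],
  [0, 0, 0, 1.5, 7, 85, 1],
  [0, 0, 0, 1.5, 7, 107, 1],
  [0, 0, 0, 1.5, 7, 107, 1],
  [0, 0, 0, 1.5, 7, 107, 0.4],
  [0, 0, 0, 1.5, 7, 107, 0.1],
  [0, 0, 0, 1.5, 7, 107, -0.1],
  [0, 0, 0, 1.5, 7, 107, -0.3],
  [0, 0, 0, 1.5, 7, 107, -0.6],
  [0, 0, 0, 1.5, 7, 107, -1],
  [0, 0, 0, 1.5, 7, 107, -1],
  [0, 0, 0, 1.5, 7, 107, -1],
], grip_force=30)

```text
t: 2.95
ee_pos: [0.4581, 0.0572, 0.266]
eef_rot: [0.985, -0.174, 0.002, -0.0]
contact_force: [-0.6, -1.4, 6.7]
grip_width: 0.339
grasp_force: 29.5
```

```bash
cat >> h.py <<'E'
def wpoints(w,s):
    from scipy.spatial.transform import Rotation as Ro
    T=np.array(w["tool_from_camera"]); v,u=np.mgrid[:384,:512]; z=w["z_map"]
    P=np.stack([(u-w["cx"])/w["fx"]*z,(v-w["cy"])/w["fy"]*z,z],-1)@T[:3,:3].T+T[:3,3]
    return stand(P@Ro.from_quat(s["eef_rot"]).as_matrix().T+s["ee_pos"])
E
python3 - <<'E'
from station import manip, viewer
from h import *
s=manip.sense(); print(s["t"],"TCP stand",stand(s["ee_pos"]).round(4),s["grip_width"],s["grasp_force"],s["contact_force"].round(2))
si=viewer.get_image("side"); s2=manip.sense(); w=viewer.get_image("wrist"); print("beam",beam(si))
cv2.imwrite("pics/w2.png",np.hstack([cv2.resize(w["color"],(400,300)),cv2.resize(si["color"][100:300,100:367],(400,300))]))
P=wpoints(w,s2); H,S,V=hsvm(w); o=(H>=3)&(H<=14)&(S>150)&(V>90)&(P[...,2]>.28); print("tab",o.sum(),np.percentile(P[o],[1,50,99],axis=0).round(4) if o.any() else 0)
E
```

```text
2.95 TCP stand [-0.0696 -0.0656  0.266 ] 0.33857230283680756 29.548871219158173 [-0.62 -1.41  6.73]
beam (np.float64(-0.38619485932281145), np.int64(431), np.float64(0.0036683332419817664))
tab 1615 [[ 3.050e-02 -7.900e-03  2.870e-01]
 [ 3.120e-02  3.000e-04  2.973e-01]
 [ 3.560e-02  1.370e-02  3.038e-01]]
```

View pics/w2.png

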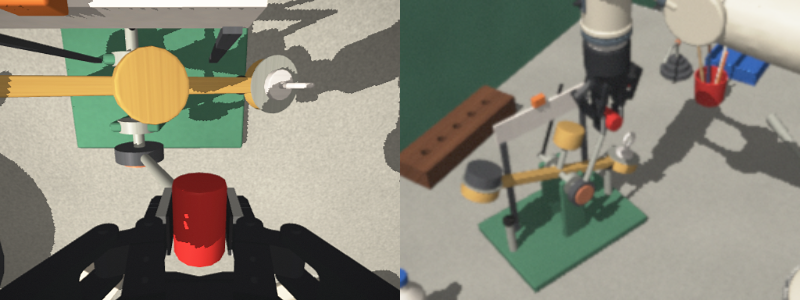

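The knob is gripped (29 mm opening) and the beam is still on its rest. I'll wind the handle up to just below the earliest possible lift-off, and write the estimator/planner.

Emit:
carry_out([
  [0, 0, 0, 0, -7, -3.5, -1],
  [0, 0, 0, 0, -17, -7, -1],
  [0, 0, 0, 0, -27, -10, -1],
  [0, 0, 0, 0, -36, -12, -1],
  [0, 0, 0, 0, -42, -13, -1],
  [0, 0, 0, 0, -46, -14, -1],
  [0, 0, 0, 0, -46, -14, -1],
])

```text
t: 3.63
ee_pos: [0.4738, 0.1005, 0.2803]
eef_rot: [0.985, -0.174, 0.001, 0.001]
contact_force: [-1.1, -4.3, 8.7]
grip_width: 0.342
grasp_force: 30.7
```

```bash
cat > c.py <<'E'
# usage: c.py  ty1,ty2,... (rows just executed)  [target b] [rows to plan] [w]
import sys,json,os
from station import manip, viewer
from h import *
from scipy.optimize import least_squares
I,K,C,CH,LAG=0.0333,0.20,0.012,0.008,0.04; DT=1/12; STOP=-0.38
Y0=-65.6                      # knob stand y (mm) at grip
A=lambda y: np.arcsin(y/150)
f="log.json"; L=json.load(open(f)) if os.path.exists(f) else {"k":[[0.0,Y0]],"obs":[],"y":Y0}
s=manip.sense(); t=s["t"]; sent=[float(v) for v in sys.argv[1].split(",")] if len(sys.argv)>1 and sys.argv[1] else []
n=len(sent)
if n:
    L["k"].append([t-n*DT,L["y"]])
    for i,v in enumerate(sent): L["k"].append([t-(n-1-i)*DT,L["y"]-v])
    L["y"]-=sent[-1]
for _ in range(2):
    tt=manip.sense()["t"]; b,m,c=beam(viewer.get_image("side")); L["obs"].append([tt,float(b)+0.006])
    print("t %.3f b %.3f n%d"%(tt,b+0.006,m))
s=manip.sense(); t=s["t"]; json.dump(L,open(f,"w"))
st=stand(s["ee_pos"])*1000; a_now=A(L["y"]); print("TCP y %.1f cmd %.1f z %.1f a %.3f F %s grip %.2f"%(st[1],L["y"],st[2],a_now,s["contact_force"].round(1),s["grip_width"]))
k=np.array(L["k"]); ob=np.array(L["obs"]); h=0.01
def step(b,v,a,da,G,M0):
    acc=(G*np.sin(b)+M0+K*(a-b)+CH*(da-v)-C*v)/I
    v+=acc*h; b+=v*h
    if b<=STOP: b,v=STOP,max(v,0)
    return b,v
def sim(p,t0,b,v,t1):
    G,M0=p; ts=np.arange(t0,t1+1e-9,h); a=A(np.interp(ts-LAG,k[:,0],k[:,1])); da=np.gradient(a,h); out=[]
    for i in range(len(ts)): out.append((b,v)); b,v=step(b,v,a[i],da[i],G,M0)
    return ts,np.array(out)
lift=ob[:,1]>-0.35
if lift.any():
    T0=max(k[1,0],t-4.0); rest=STOP
    o=ob[ob[:,0]>=T0-0.3]
    late=T0>k[1,0]
    def res(q):
        b0,v0=(q[2],q[3]) if late else (STOP,0)
        ts,x=sim(q[:2],T0,b0,v0,t+.011)
        r=(np.interp(o[:,0],ts,x[:,0])-o[:,1])/0.006
        r[o[:,0]<T0]=0
        pri=[(q[0]-.257)/.012,q[1]/.025]
        if "p" in L: pri=[(q[0]-.257)/.012,q[1]/.025]
        return np.r_[r,pri,[(q[2]-np.interp(T0,ob[:,0],ob[:,1]))/.05,q[3]/.3] if late else [0,0]]
    q=least_squares(res,[.257,0,np.interp(T0,ob[:,0],ob[:,1]),0],diff_step=1e-4,x_scale=[.01,.01,.05,.1]).x
    G,M0=q[:2]; b0,v0=(q[2],q[3]) if late else (STOP,0)
    ts,x=sim(q[:2],T0,b0,v0,t+.011); b,v=x[-1]
    print("G %.3f M0 %.4f  now b %.3f v %.3f  a_eq(target) ; rms %.4f"%(G,M0,b,v,np.sqrt(np.mean(((np.interp(o[:,0],ts,x[:,0])-o[:,1])[o[:,0]>=T0])**2))))
    bt=float(sys.argv[2]) if len(sys.argv)>2 else 0.033; N=int(sys.argv[3]) if len(sys.argv)>3 else 8; w=float(sys.argv[4]) if len(sys.argv)>4 else 2.0
    # current lagged a then plan rows
    al=[a_now]; rows=[]; a_prev=a_now; a=a_now
    for i in range(N):
        # law evaluated with half a row + lag of prediction
        bp,vp=b,v
        acc_d=np.clip(w*w*np.clip(bt-bp,-.15,.15)-2*w*vp,-1.,1.)
        ad=bp+(I*acc_d-G*np.sin(bp)-M0+C*vp)/K
        ad=np.clip(ad,a_prev-.12,a_prev+.12); ad=A(np.round((150*np.sin(ad))*2)/2/1)
        for j in range(8):
            g=a_prev+(ad-a_prev)*min(1,max(0,(j*DT/8-LAG)/DT+.0)) if j*DT/8>=LAG else al[-1]
            al.append(g); hh=DT/8
            acc=(G*np.sin(b)+M0+K*(g-b)+CH*((ad-a_prev)/DT-v)-C*v)/I; v+=acc*hh; b+=v*hh
            if b<=STOP: b,v=STOP,max(v,0)
        a_prev=ad; y=150*np.sin(ad); rows.append((round(L["y"]-y,1),round(-(150*np.cos(ad)-150*np.cos(a_now)),1),round(b,3),round(v,2)))
    for r in rows: print(r)
E
python3 c.py -7,-17,-27,-36,-42,-46,-46
```

```text
t 3.633 b -0.379 n435
t 3.683 b -0.381 n431
TCP y -19.8 cmd -19.6 z 280.3 a -0.131 F [-1.6 -4.2  8.9] grip 0.34
```

Emit:
carry_out([
  [0, 0, 0, 0, -4, -1, -1],
  [0, 0, 0, 0, -8, -1.5, -1],
  [0, 0, 0, 0, -12, -2, -1],
  [0, 0, 0, 0, -12, -2, -1],
  [0, 0, 0, 0, -12, -2, -1],
])

```text
t: 4.15
ee_pos: [0.4778, 0.1115, 0.2825]
eef_rot: [0.985, -0.174, 0.002, 0.0]
contact_force: [-1.1, -3.1, 9.5]
grip_width: 0.34
grasp_force: 30.0
```

```bash
python3 c.py -4,-8,-12,-12,-12
```

```text
t 4.150 b -0.380 n441
t 4.200 b -0.383 n441
TCP y -7.9 cmd -7.6 z 282.5 a -0.051 F [-1.3 -3.4  8.4] grip 0.34
```

Emit:
carry_out([
  [0, 0, 0, 0, -4, 0, -1],
  [0, 0, 0, 0, -8, 0, -1],
  [0, 0, 0, 0, -12, 0, -1],
  [0, 0, 0, 0, -12, 0, -1],
  [0, 0, 0, 0, -12, 0, -1],
])

```text
t: 4.67
ee_pos: [0.482, 0.1231, 0.2814]
eef_rot: [0.985, -0.174, 0.001, 0.0]
contact_force: [0.1, -2.6, 5.9]
grip_width: 0.339
grasp_force: 31.1
```

```bash
python3 c.py -4,-8,-12,-12,-12
```

```text
t 4.667 b -0.382 n449
t 4.717 b -0.381 n433
TCP y 4.5 cmd 4.4 z 281.4 a 0.029 F [ 0.8 -3.5  6.4] grip 0.34
```

Emit:
carry_out([
  [0, 0, 0, 0, -3, 0, -1],
  [0, 0, 0, 0, -6, 0, -1],
  [0, 0, 0, 0, -9, 0.5, -1],
  [0, 0, 0, 0, -9, 0.5, -1],
  [0, 0, 0, 0, -9, 0.5, -1],
])

```text
t: 5.18
ee_pos: [0.4851, 0.132, 0.2804]
eef_rot: [0.985, -0.174, 0.001, -0.0]
contact_force: [1.0, -1.9, 4.6]
grip_width: 0.344
grasp_force: 31.4
```

```bash
python3 c.py -3,-6,-9,-9,-9
```

```text
t 5.183 b -0.381 n449
t 5.233 b -0.380 n433
TCP y 13.9 cmd 13.4 z 280.4 a 0.089 F [ 0.9 -2.4  4.2] grip 0.34
```

Emit:
carry_out([
  [0, 0, 0, 0, -3, 0.5, -1],
  [0, 0, 0, 0, -6, 1, -1],
  [0, 0, 0, 0, -9, 1, -1],
  [0, 0, 0, 0, -9, 1, -1],
  [0, 0, 0, 0, -9, 1, -1],
])

```text
t: 5.7
ee_pos: [0.4881, 0.1402, 0.2789]
eef_rot: [0.985, -0.174, 0.0, 0.0]
contact_force: [0.9, -3.6, 5.6]
grip_width: 0.341
grasp_force: 31.6
```

```bash
python3 c.py -3,-6,-9,-9,-9
```

```text
t 5.700 b -0.381 n446
t 5.750 b -0.383 n440
TCP y 22.6 cmd 22.4 z 278.9 a 0.150 F [ 0.8 -3.8  5.1] grip 0.34
```

Emit:
carry_out([
  [0, 0, 0, 0, -3, 0.5, -1],
  [0, 0, 0, 0, -6, 1, -1],
  [0, 0, 0, 0, -9, 1.5, -1],
  [0, 0, 0, 0, -9, 1.5, -1],
  [0, 0, 0, 0, -9, 1.5, -1],
])

```text
t: 6.22
ee_pos: [0.4912, 0.1491, 0.2773]
eef_rot: [0.985, -0.173, 0.0, -0.001]
contact_force: [2.6, -2.2, 3.5]
grip_width: 0.341
grasp_force: 31.4
```

```bash
python3 c.py -3,-6,-9,-9,-9
```

```text
t 6.217 b -0.380 n450
t 6.267 b -0.381 n444
TCP y 31.9 cmd 31.4 z 277.3 a 0.211 F [ 1.5 -1.5  4. ] grip 0.33
```

Emit:
carry_out([
  [0, 0, 0, 0, -3, 0.5, -1],
  [0, 0, 0, 0, -6, 1.5, -1],
  [0, 0, 0, 0, -8, 2, -1],
  [0, 0, 0, 0, -8, 2, -1],
  [0, 0, 0, 0, -8, 2, -1],
])

```text
t: 6.73
ee_pos: [0.4936, 0.156, 0.2752]
eef_rot: [0.985, -0.174, -0.0, 0.0]
contact_force: [1.0, -4.1, 5.9]
grip_width: 0.338
grasp_force: 31.7
```

```bash
python3 c.py -3,-6,-8,-8,-8
```

```text
t 6.733 b -0.380 n442
t 6.783 b -0.379 n439
TCP y 39.3 cmd 39.4 z 275.2 a 0.266 F [ 0.3 -4.9  5.5] grip 0.34
```

Emit:
carry_out([
  [0, 0, 0, 0, -3, 1, -1],
  [0, 0, 0, 0, -6, 1.5, -1],
  [0, 0, 0, 0, -7, 2, -1],
  [0, 0, 0, 0, -7, 2, -1],
  [0, 0, 0, 0, -7, 2, -1],
])

```text
t: 7.25
ee_pos: [0.496, 0.1627, 0.273]
eef_rot: [0.985, -0.174, -0.0, 0.0]
contact_force: [1.4, -4.5, 1.8]
grip_width: 0.343
grasp_force: 31.5
```

```bash
python3 c.py -3,-6,-7,-7,-7
```

```text
t 7.250 b -0.363 n450
t 7.300 b -0.362 n451
TCP y 46.4 cmd 46.4 z 273.0 a 0.314 F [ 0.8 -4.9  1.9] grip 0.34
```

```bash
sed -i 's/>-0.35$/>-0.37/' c.py; python3 c.py "" 0.033 8 2
```

```text
t 7.350 b -0.358 n446
t 7.400 b -0.347 n451
TCP y 46.4 cmd 46.4 z 273.0 a 0.314 F [ 0.6 -4.7  2.3] grip 0.34
G 0.260 M0 -0.0327  now b -0.341 v 0.140  a_eq(target) ; rms 0.0017
(np.float64(5.9), np.float64(-1.8), np.float64(-0.329), np.float64(0.15))
(np.float64(7.4), np.float64(-2.2), np.float64(-0.316), np.float64(0.16))
(np.float64(8.4), np.float64(-2.5), np.float64(-0.303), np.float64(0.15))
(np.float64(8.4), np.float64(-2.5), np.float64(-0.29), np.float64(0.15))
(np.float64(8.9), np.float64(-2.6), np.float64(-0.278), np.float64(0.15))
(np.float64(8.9), np.float64(-2.6), np.float64(-0.265), np.float64(0.15))
(np.float64(9.4), np.float64(-2.7), np.float64(-0.253), np.float64(0.15))
(np.float64(9.9), np.float64(-2.8), np.float64(-0.241), np.float64(0.15))
```

Emit:
carry_out([
  [0, 0, 0, 0, 6, -1.5, -1],
  [0, 0, 0, 0, 7.5, -2, -1],
  [0, 0, 0, 0, 8.5, -2.5, -1],
  [0, 0, 0, 0, 8.5, -2.5, -1],
  [0, 0, 0, 0, 9, -2.5, -1],
  [0, 0, 0, 0, 9, -2.5, -1],
  [0, 0, 0, 0, 9.5, -2.5, -1],
  [0, 0, 0, 0, 10, -3, -1],
])

```text
t: 8.12
ee_pos: [0.4928, 0.1538, 0.2763]
eef_rot: [0.985, -0.173, 0.0, -0.001]
contact_force: [4.9, 2.0, -1.1]
grip_width: 0.342
grasp_force: 30.9
```

```bash
python3 c.py 6,7.5,8.5,8.5,9,9,9.5,10 0.033 10 2
```

```text
t 8.117 b -0.247 n484
t 8.167 b -0.238 n485
TCP y 37.0 cmd 36.4 z 276.3 a 0.245 F [4.8 3.2 0.1] grip 0.34
G 0.260 M0 -0.0326  now b -0.230 v 0.138  a_eq(target) ; rms 0.0017
(np.float64(-0.1), np.float64(0.0), np.float64(-0.219), np.float64(0.14))
(np.float64(0.4), np.float64(-0.1), np.float64(-0.207), np.float64(0.14))
(np.float64(1.4), np.float64(-0.3), np.float64(-0.195), np.float64(0.14))
(np.float64(1.9), np.float64(-0.5), np.float64(-0.183), np.float64(0.14))
(np.float64(2.4), np.float64(-0.6), np.float64(-0.171), np.float64(0.15))
(np.float64(2.9), np.float64(-0.7), np.float64(-0.159), np.float64(0.15))
(np.float64(3.4), np.float64(-0.8), np.float64(-0.147), np.float64(0.15))
(np.float64(3.9), np.float64(-0.9), np.float64(-0.134), np.float64(0.15))
(np.float64(4.9), np.float64(-1.1), np.float64(-0.122), np.float64(0.15))
(np.float64(5.4), np.float64(-1.2), np.float64(-0.11), np.float64(0.15))
```

The model predicts very well (rms 0.0017 rad).

Emit:
carry_out([
  [0, 0, 0, 0, 0, 0, -1],
  [0, 0, 0, 0, 0.5, 0, -1],
  [0, 0, 0, 0, 1.5, -0.5, -1],
  [0, 0, 0, 0, 2, -0.5, -1],
  [0, 0, 0, 0, 2.5, -0.5, -1],
  [0, 0, 0, 0, 3, -0.5, -1],
  [0, 0, 0, 0, 3.5, -1, -1],
  [0, 0, 0, 0, 4, -1, -1],
  [0, 0, 0, 0, 5, -1, -1],
  [0, 0, 0, 0, 5.5, -1, -1],
])

```text
t: 9.05
ee_pos: [0.4909, 0.1484, 0.2782]
eef_rot: [0.985, -0.174, 0.001, -0.001]
contact_force: [4.4, 3.8, 5.6]
grip_width: 0.342
grasp_force: 31.1
```

```bash
python3 c.py 0,0.5,1.5,2,2.5,3,3.5,4,5,5.5 0.033 12 2
```

```text
t 9.050 b -0.110 n513
t 9.100 b -0.102 n517
TCP y 31.3 cmd 30.9 z 278.2 a 0.207 F [3.7 3.  4.8] grip 0.34
G 0.262 M0 -0.0321  now b -0.093 v 0.148  a_eq(target) ; rms 0.0015
(np.float64(3.4), np.float64(-0.7), np.float64(-0.081), np.float64(0.14))
(np.float64(4.9), np.float64(-0.9), np.float64(-0.069), np.float64(0.14))
(np.float64(5.9), np.float64(-1.1), np.float64(-0.058), np.float64(0.13))
(np.float64(6.9), np.float64(-1.3), np.float64(-0.048), np.float64(0.12))
(np.float64(7.4), np.float64(-1.4), np.float64(-0.039), np.float64(0.1))
(np.float64(7.4), np.float64(-1.4), np.float64(-0.031), np.float64(0.09))
(np.float64(7.4), np.float64(-1.4), np.float64(-0.024), np.float64(0.08))
(np.float64(7.4), np.float64(-1.4), np.float64(-0.017), np.float64(0.07))
(np.float64(7.9), np.float64(-1.4), np.float64(-0.012), np.float64(0.07))
(np.float64(7.9), np.float64(-1.4), np.float64(-0.006), np.float64(0.06))
(np.float64(7.9), np.float64(-1.4), np.float64(-0.002), np.float64(0.05))
(np.float64(7.9), np.float64(-1.4), np.float64(0.002), np.float64(0.05))
```

Emit:
carry_out([
  [0, 0, 0, 0, 3.5, -0.5, -1],
  [0, 0, 0, 0, 5, -1, -1],
  [0, 0, 0, 0, 6, -1, -1],
  [0, 0, 0, 0, 7, -1.5, -1],
  [0, 0, 0, 0, 7.5, -1.5, -1],
  [0, 0, 0, 0, 7.5, -1.5, -1],
  [0, 0, 0, 0, 7.5, -1.5, -1],
  [0, 0, 0, 0, 7.5, -1.5, -1],
  [0, 0, 0, 0, 8, -1.5, -1],
  [0, 0, 0, 0, 8, -1.5, -1],
  [0, 0, 0, 0, 8, -1.5, -1],
])

```text
t: 10.07
ee_pos: [0.4883, 0.1413, 0.2799]
eef_rot: [0.985, -0.173, 0.001, -0.001]
contact_force: [4.3, 4.4, 5.9]
grip_width: 0.344
grasp_force: 31.1
```

```bash
python3 c.py 3.5,5,6,7,7.5,7.5,7.5,7.5,8,8,8 0.033 12 2
```

```text
t 10.067 b -0.007 n536
t 10.117 b -0.006 n541
TCP y 23.8 cmd 22.9 z 279.9 a 0.153 F [4.  4.5 4.7] grip 0.34
G -0.292 M0 -0.1754  now b -0.305 v 0.013  a_eq(target) ; rms 0.1618
(np.float64(-10.6), np.float64(2.0), np.float64(-0.303), np.float64(0.04))
(np.float64(-9.1), np.float64(1.7), np.float64(-0.298), np.float64(0.07))
(np.float64(-8.6), np.float64(1.6), np.float64(-0.291), np.float64(0.09))
(np.float64(-8.6), np.float64(1.6), np.float64(-0.283), np.float64(0.11))
(np.float64(-10.1), np.float64(1.9), np.float64(-0.274), np.float64(0.11))
(np.float64(-13.1), np.float64(2.6), np.float64(-0.265), np.float64(0.11))
(np.float64(-16.1), np.float64(3.4), np.float64(-0.255), np.float64(0.11))
(np.float64(-19.6), np.float64(4.4), np.float64(-0.246), np.float64(0.11))
(np.float64(-22.6), np.float64(5.3), np.float64(-0.237), np.float64(0.11))
(np.float64(-26.1), np.float64(6.5), np.float64(-0.228), np.float64(0.11))
(np.float64(-29.1), np.float64(7.5), np.float64(-0.219), np.float64(0.11))
(np.float64(-32.1), np.float64(8.7), np.float64(-0.211), np.float64(0.11))
```

```bash
sed -i 's/t-4.0)/t-2.2)/; s/pri=\[(q\[0\]-.257)\/.012,q\[1\]\/.025\]/pri=[(q[0]-.262)\/.005,(q[1]+.0321)\/.003]/g; s/least_squares(res,\[.257,0,\(.*\),0\],diff_step=1e-4/V=np.polyfit(*ob[abs(ob[:,0]-T0)<1.2].T,1)[0]; q=least_squares(res,[.262,-.0321,\1,V],diff_step=1e-4/; s/q=V=/V=/' c.py; grep -n "V=np" c.py; python3 c.py "" 0.033 10 2
```

```text
44:    V=np.polyfit(*ob[abs(ob[:,0]-T0)<1.2].T,1)[0]; q=least_squares(res,[.262,-.0321,np.interp(T0,ob[:,0],ob[:,1]),V],diff_step=1e-4,x_scale=[.01,.01,.05,.1]).x
t 10.167 b -0.002 n540
t 10.217 b -0.000 n537
TCP y 23.8 cmd 22.9 z 279.9 a 0.153 F [3.4 4.6 5.6] grip 0.34
G 0.262 M0 -0.0320  now b 0.001 v 0.030  a_eq(target) ; rms 0.0009
(np.float64(-1.6), np.float64(0.3), np.float64(0.003), np.float64(0.03))
(np.float64(-1.1), np.float64(0.2), np.float64(0.006), np.float64(0.03))
(np.float64(-1.1), np.float64(0.2), np.float64(0.008), np.float64(0.03))
(np.float64(-0.6), np.float64(0.1), np.float64(0.01), np.float64(0.03))
(np.float64(-0.1), np.float64(0.0), np.float64(0.013), np.float64(0.03))
(np.float64(-0.1), np.float64(0.0), np.float64(0.015), np.float64(0.02))
(np.float64(-0.1), np.float64(0.0), np.float64(0.017), np.float64(0.02))
(np.float64(0.4), np.float64(-0.1), np.float64(0.018), np.float64(0.02))
(np.float64(0.4), np.float64(-0.1), np.float64(0.02), np.float64(0.02))
(np.float64(0.4), np.float64(-0.1), np.float64(0.022), np.float64(0.02))
```

Emit:
carry_out([
  [0, 0, 0, 0, -1.5, 0, -1],
  [0, 0, 0, 0, -1, 0, -1],
  [0, 0, 0, 0, -1, 0, -1],
  [0, 0, 0, 0, -0.5, 0, -1],
  [0, 0, 0, 0, 0, 0, -1],
  [0, 0, 0, 0, 0, 0, -1],
  [0, 0, 0, 0, 0, 0, -1],
  [0, 0, 0, 0, 0.5, 0, -1],
  [0, 0, 0, 0, 0.5, 0, -1],
  [0, 0, 0, 0, 0.5, 0, -1],
])

```text
t: 11.1
ee_pos: [0.488, 0.1406, 0.2801]
eef_rot: [0.985, -0.173, 0.001, -0.001]
contact_force: [4.0, 3.4, 6.0]
grip_width: 0.336
grasp_force: 31.0
```

```bash
python3 c.py -1.5,-1,-1,-0.5,0,0,0,0.5,0.5,0.5 0.033 12 2
python3 - <<'E'
from station import manip, viewer
from h import *
im=viewer.get_image("side"); t=viewer.get_image("top")
a=cv2.resize(im["color"][140:250,140:280],(480,377),interpolation=cv2.INTER_CUBIC); b=cv2.resize(t["color"][135:205,190:250],(320,377),interpolation=cv2.INTER_CUBIC)
cv2.imwrite("pics/hold.png",np.hstack([a,b]))
E
```

```text
t 11.100 b 0.035 n549
t 11.150 b 0.037 n542
TCP y 23.0 cmd 22.4 z 280.2 a 0.150 F [3.4 4.4 7.7] grip 0.34
G 0.262 M0 -0.0314  now b 0.039 v 0.039  a_eq(target) ; rms 0.0006
(np.float64(4.9), np.float64(-0.7), np.float64(0.042), np.float64(0.03))
(np.float64(4.4), np.float64(-0.6), np.float64(0.044), np.float64(0.02))
(np.float64(3.9), np.float64(-0.5), np.float64(0.046), np.float64(0.01))
(np.float64(3.4), np.float64(-0.5), np.float64(0.046), np.float64(0.0))
(np.float64(2.4), np.float64(-0.3), np.float64(0.046), np.float64(-0.01))
(np.float64(1.9), np.float64(-0.3), np.float64(0.045), np.float64(-0.01))
(np.float64(1.4), np.float64(-0.2), np.float64(0.044), np.float64(-0.01))
(np.float64(0.9), np.float64(-0.1), np.float64(0.043), np.float64(-0.01))
(np.float64(0.9), np.float64(-0.1), np.float64(0.042), np.float64(-0.01))
(np.float64(0.4), np.float64(-0.1), np.float64(0.041), np.float64(-0.01))
(np.float64(0.4), np.float64(-0.1), np.float64(0.04), np.float64(-0.01))
(np.float64(0.4), np.float64(-0.1), np.float64(0.039), np.float64(-0.01))
```

View pics/hold.png

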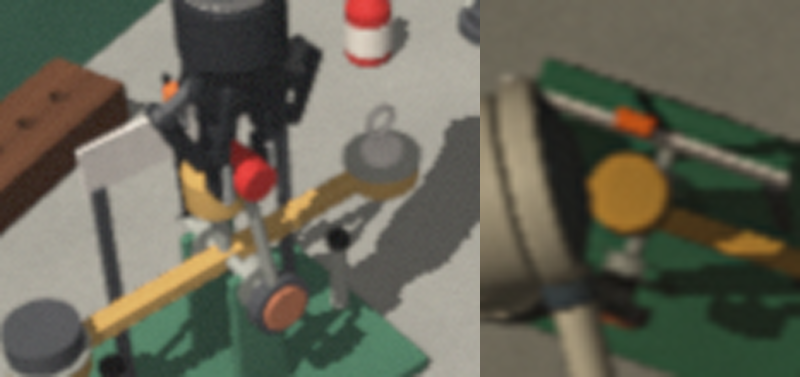

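The top crop shows the black pointer tip just beyond the tab (about (648,100) against the tab at (635,122)), and the side crop shows the tip behind the tab at (167,82). The pointer is over the tab.

Emit:
carry_out([
  [0, 0, 0, 0, 6, -0.5, -1],
  [0, 0, 0, 0, 6, -0.5, -1],
  [0, 0, 0, 0, 5, -0.5, -1],
  [0, 0, 0, 0, 4, -0.5, -1],
  [0, 0, 0, 0, 3, -0.5, -1],
  [0, 0, 0, 0, 2.5, -0.5, -1],
  [0, 0, 0, 0, 2, 0, -1],
])

```text
t: 11.88
ee_pos: [0.4868, 0.1374, 0.2799]
eef_rot: [0.985, -0.174, 0.0, 0.001]
contact_force: [0.9, -0.7, 9.6]
grip_width: 0.339
grasp_force: 31.8
```

```bash
python3 c.py 6,6,5,4,3,2.5,2 0.032 10 2
```

```text
t 11.883 b 0.039 n555
t 11.933 b 0.037 n557
TCP y 19.5 cmd 20.4 z 280.0 a 0.136 F [ 1.2 -0.7  8.3] grip 0.34
G 0.262 M0 -0.0316  now b 0.035 v -0.039  a_eq(target) ; rms 0.0005
(np.float64(-5.1), np.float64(0.8), np.float64(0.032), np.float64(-0.03))
(np.float64(-4.6), np.float64(0.7), np.float64(0.029), np.float64(-0.03))
(np.float64(-4.6), np.float64(0.7), np.float64(0.027), np.float64(-0.02))
(np.float64(-4.1), np.float64(0.6), np.float64(0.026), np.float64(-0.01))
(np.float64(-3.1), np.float64(0.5), np.float64(0.026), np.float64(-0.0))
(np.float64(-2.6), np.float64(0.4), np.float64(0.026), np.float64(0.0))
(np.float64(-2.6), np.float64(0.4), np.float64(0.026), np.float64(0.0))
(np.float64(-2.1), np.float64(0.3), np.float64(0.027), np.float64(0.0))
(np.float64(-2.1), np.float64(0.3), np.float64(0.027), np.float64(0.01))
(np.float64(-2.1), np.float64(0.3), np.float64(0.028), np.float64(0.01))
```

Emit:
carry_out([
  [0, 0, 0, 0, -5, 0.5, -1],
  [0, 0, 0, 0, -4.5, 0.5, -1],
  [0, 0, 0, 0, -4.5, 0.5, -1],
  [0, 0, 0, 0, -4, 0.5, -1],
  [0, 0, 0, 0, -3, 0.5, -1],
  [0, 0, 0, 0, -2.5, 0.5, -1],
  [0, 0, 0, 0, -2.5, 0.5, -1],
  [0, 0, 0, 0, -2, 0.5, -1],
])

```text
t: 12.65
ee_pos: [0.4876, 0.1399, 0.2792]
eef_rot: [0.985, -0.174, 0.0, 0.0]
contact_force: [2.8, 1.5, 6.5]
grip_width: 0.341
grasp_force: 32.0
```

```bash
python3 c.py -5,-4.5,-4.5,-4,-3,-2.5,-2.5,-2 0.032 12 2
```

```text
t 12.650 b 0.012 n546
t 12.700 b 0.010 n548
TCP y 22.2 cmd 22.4 z 279.1 a 0.150 F [1.3 1.6 6.8] grip 0.34
G 0.262 M0 -0.0326  now b 0.009 v -0.032  a_eq(target) ; rms 0.0006
(np.float64(-6.6), np.float64(1.1), np.float64(0.007), np.float64(-0.02))
(np.float64(-6.1), np.float64(1.1), np.float64(0.005), np.float64(-0.01))
(np.float64(-5.6), np.float64(1.0), np.float64(0.005), np.float64(0.0))
(np.float64(-4.1), np.float64(0.7), np.float64(0.005), np.float64(0.01))
(np.float64(-3.1), np.float64(0.5), np.float64(0.007), np.float64(0.02))
(np.float64(-2.6), np.float64(0.4), np.float64(0.009), np.float64(0.02))
(np.float64(-1.6), np.float64(0.3), np.float64(0.011), np.float64(0.02))
(np.float64(-1.6), np.float64(0.3), np.float64(0.013), np.float64(0.02))
(np.float64(-1.1), np.float64(0.2), np.float64(0.015), np.float64(0.02))
(np.float64(-0.6), np.float64(0.1), np.float64(0.017), np.float64(0.02))
(np.float64(-0.6), np.float64(0.1), np.float64(0.018), np.float64(0.02))
(np.float64(-0.6), np.float64(0.1), np.float64(0.02), np.float64(0.02))
```

Emit:
carry_out([
  [0, 0, 0, 0, -7, 1, -1],
  [0, 0, 0, 0, -7, 1, -1],
  [0, 0, 0, 0, -6, 1, -1],
  [0, 0, 0, 0, -4.5, 0.5, -1],
  [0, 0, 0, 0, -3.5, 0.5, -1],
  [0, 0, 0, 0, -3, 0.5, -1],
  [0, 0, 0, 0, -2, 0.5, -1],
])

```text
t: 13.33
ee_pos: [0.4887, 0.1428, 0.2783]
eef_rot: [0.985, -0.173, 0.0, -0.001]
contact_force: [2.2, 3.6, 5.9]
grip_width: 0.338
grasp_force: 32.2
```

```bash
python3 - <<'E'
s=open("c.py").read()
s=s.replace('''    for i,v in enumerate(sent): L["k"].append([t-(n-1-i)*DT,L["y"]-v])
''','''    e0=L.get("e",0.0); e1=float(stand(s["ee_pos"])[1]*1000-(L["y"]-sent[-1])); L["k"][-1][1]+=e0
    for i,v in enumerate(sent): L["k"].append([t-(n-1-i)*DT,L["y"]-v+e0+(e1-e0)*(i+1)/n])
    L["e"]=e1
''')
open("c.py","w").write(s)
import json; L=json.load(open("log.json")); L["e"]=-0.2; 
for t,e in((11.10,.6),(11.88,-.9),(12.65,-.2),(10.07,.9)):
    for k in L["k"]:
        if abs(k[0]-t)<.02: k[1]+=e
json.dump(L,open("log.json","w"))
E
python3 c.py -7,-7,-6,-4.5,-3.5,-3,-2 0.032 12 2
```

```text
t 13.333 b 0.013 n545
t 13.383 b 0.015 n552
TCP y 25.3 cmd 24.4 z 278.2 a 0.163 F [2.1 2.5 6. ] grip 0.34
G 0.262 M0 -0.0327  now b 0.018 v 0.043  a_eq(target) ; rms 0.0004
(np.float64(3.4), np.float64(-0.5), np.float64(0.021), np.float64(0.04))
(np.float64(3.4), np.float64(-0.5), np.float64(0.024), np.float64(0.03))
(np.float64(2.9), np.float64(-0.4), np.float64(0.026), np.float64(0.02))
(np.float64(2.9), np.float64(-0.4), np.float64(0.028), np.float64(0.02))
(np.float64(2.4), np.float64(-0.4), np.float64(0.029), np.float64(0.01))
(np.float64(1.9), np.float64(-0.3), np.float64(0.03), np.float64(0.01))
(np.float64(1.9), np.float64(-0.3), np.float64(0.03), np.float64(0.0))
(np.float64(1.4), np.float64(-0.2), np.float64(0.03), np.float64(0.0))
(np.float64(1.4), np.float64(-0.2), np.float64(0.031), np.float64(0.0))
(np.float64(1.4), np.float64(-0.2), np.float64(0.031), np.float64(0.0))
(np.float64(1.4), np.float64(-0.2), np.float64(0.031), np.float64(0.0))
(np.float64(1.4), np.float64(-0.2), np.float64(0.031), np.float64(0.0))
```

Emit:
carry_out([
  [0, 0, 0, 0, 3.5, -0.5, -1],
  [0, 0, 0, 0, 3.5, -0.5, -1],
  [0, 0, 0, 0, 3, -0.5, -1],
  [0, 0, 0, 0, 3, -0.5, -1],
  [0, 0, 0, 0, 2.5, -0.5, -1],
  [0, 0, 0, 0, 2, 0, -1],
  [0, 0, 0, 0, 1.5, 0, -1],
  [0, 0, 0, 0, 1, 0, -1],
  [0, 0, 0, 0, 1, 0, -1],
])

```text
t: 14.18
ee_pos: [0.4882, 0.1413, 0.2788]
eef_rot: [0.985, -0.174, 0.001, -0.0]
contact_force: [1.8, 1.0, 8.9]
grip_width: 0.339
grasp_force: 32.2
```

```bash
python3 c.py 3.5,3.5,3,3,2.5,2,1.5,1,1 0.032 12 2
```

```text
t 14.183 b 0.039 n552
t 14.233 b 0.042 n551
TCP y 23.8 cmd 23.4 z 278.8 a 0.157 F [1.  0.9 8.3] grip 0.34
G 0.262 M0 -0.0324  now b 0.043 v 0.034  a_eq(target) ; rms 0.0005
(np.float64(5.4), np.float64(-0.8), np.float64(0.046), np.float64(0.03))
(np.float64(4.9), np.float64(-0.7), np.float64(0.048), np.float64(0.02))
(np.float64(4.4), np.float64(-0.6), np.float64(0.049), np.float64(0.01))
(np.float64(3.4), np.float64(-0.5), np.float64(0.049), np.float64(-0.0))
(np.float64(2.9), np.float64(-0.4), np.float64(0.048), np.float64(-0.01))
(np.float64(1.9), np.float64(-0.3), np.float64(0.047), np.float64(-0.01))
(np.float64(1.9), np.float64(-0.3), np.float64(0.046), np.float64(-0.02))
(np.float64(1.4), np.float64(-0.2), np.float64(0.045), np.float64(-0.02))
(np.float64(0.9), np.float64(-0.1), np.float64(0.043), np.float64(-0.02))
(np.float64(0.9), np.float64(-0.1), np.float64(0.042), np.float64(-0.01))
(np.float64(0.9), np.float64(-0.1), np.float64(0.041), np.float64(-0.01))
(np.float64(0.9), np.float64(-0.1), np.float64(0.04), np.float64(-0.01))
```

Emit:
carry_out([
  [0, 0, 0, 0, 5.5, -0.5, -1],
  [0, 0, 0, 0, 5, -0.5, -1],
  [0, 0, 0, 0, 4.5, -0.5, -1],
  [0, 0, 0, 0, 3.5, -0.5, -1],
  [0, 0, 0, 0, 3, -0.5, -1],
  [0, 0, 0, 0, 2, 0, -1],
  [0, 0, 0, 0, 2, 0, -1],
  [0, 0, 0, 0, 1.5, 0, -1],
])

```text
t: 14.95
ee_pos: [0.4876, 0.1397, 0.2789]
eef_rot: [0.985, -0.174, 0.001, 0.0]
contact_force: [0.8, 0.2, 8.7]
grip_width: 0.337
grasp_force: 32.4
```

```bash
python3 c.py 5.5,5,4.5,3.5,3,2,2,1.5 0.032 12 2
```

```text
t 14.950 b 0.054 n552
t 15.000 b 0.055 n557
TCP y 22.0 cmd 21.9 z 278.8 a 0.147 F [1.  1.9 8. ] grip 0.34
G 0.262 M0 -0.0319  now b 0.055 v 0.009  a_eq(target) ; rms 0.0005
(np.float64(3.9), np.float64(-0.5), np.float64(0.056), np.float64(0.0))
(np.float64(3.4), np.float64(-0.5), np.float64(0.056), np.float64(-0.0))
(np.float64(2.9), np.float64(-0.4), np.float64(0.055), np.float64(-0.01))
(np.float64(1.9), np.float64(-0.3), np.float64(0.054), np.float64(-0.02))
(np.float64(1.4), np.float64(-0.2), np.float64(0.052), np.float64(-0.02))
(np.float64(0.9), np.float64(-0.1), np.float64(0.05), np.float64(-0.02))
(np.float64(0.4), np.float64(-0.1), np.float64(0.049), np.float64(-0.02))
(np.float64(-0.1), np.float64(0.0), np.float64(0.047), np.float64(-0.02))
(np.float64(-0.1), np.float64(0.0), np.float64(0.045), np.float64(-0.02))
(np.float64(-0.1), np.float64(0.0), np.float64(0.044), np.float64(-0.02))
(np.float64(-0.1), np.float64(0.0), np.float64(0.042), np.float64(-0.02))
(np.float64(-0.6), np.float64(0.1), np.float64(0.041), np.float64(-0.01))
```

Emit:
carry_out([
  [0, 0, 0, 0, 5, -0.5, -1],
  [0, 0, 0, 0, 4.5, -0.5, -1],
  [0, 0, 0, 0, 3.5, -0.5, -1],
  [0, 0, 0, 0, 2.5, -0.5, -1],
  [0, 0, 0, 0, 2, 0, -1],
  [0, 0, 0, 0, 1, 0, -1],
  [0, 0, 0, 0, 0.5, 0, -1],
  [0, 0, 0, 0, 0.5, 0, -1],
])

```text
t: 15.72
ee_pos: [0.4872, 0.1386, 0.2788]
eef_rot: [0.985, -0.174, 0.0, 0.001]
contact_force: [-0.5, -1.9, 8.2]
grip_width: 0.341
grasp_force: 32.6
```

```bash
python3 c.py 5,4.5,3.5,2.5,2,1,0.5,0.5 0.032 12 2
```

```text
t 15.717 b 0.048 n556
t 15.767 b 0.047 n560
TCP y 20.9 cmd 21.4 z 278.8 a 0.143 F [ 1.3 -1.3  8.3] grip 0.34
G 0.262 M0 -0.0314  now b 0.045 v -0.024  a_eq(target) ; rms 0.0006
(np.float64(-0.6), np.float64(0.1), np.float64(0.043), np.float64(-0.02))
(np.float64(-1.1), np.float64(0.2), np.float64(0.042), np.float64(-0.02))
(np.float64(-1.1), np.float64(0.2), np.float64(0.04), np.float64(-0.02))
(np.float64(-0.6), np.float64(0.1), np.float64(0.039), np.float64(-0.01))
(np.float64(-0.6), np.float64(0.1), np.float64(0.038), np.float64(-0.01))
(np.float64(-0.6), np.float64(0.1), np.float64(0.037), np.float64(-0.01))
(np.float64(-0.6), np.float64(0.1), np.float64(0.037), np.float64(-0.01))
(np.float64(-0.6), np.float64(0.1), np.float64(0.036), np.float64(-0.01))
(np.float64(-0.6), np.float64(0.1), np.float64(0.036), np.float64(-0.01))
(np.float64(-0.6), np.float64(0.1), np.float64(0.035), np.float64(-0.0))
(np.float64(-0.6), np.float64(0.1), np.float64(0.035), np.float64(-0.0))
(np.float64(-0.6), np.float64(0.1), np.float64(0.035), np.float64(-0.0))
```

Emit:
carry_out([
  [0, 0, 0, 0, -1.5, 0, -1],
  [0, 0, 0, 0, -2, 0.5, -1],
  [0, 0, 0, 0, -2, 0.5, -1],
  [0, 0, 0, 0, -1.5, 0, -1],
  [0, 0, 0, 0, -1, 0, -1],
  [0, 0, 0, 0, -1, 0, -1],
  [0, 0, 0, 0, -1, 0, -1],
  [0, 0, 0, 0, -1, 0, -1],
])

```text
t: 16.48
ee_pos: [0.4876, 0.1398, 0.2784]
eef_rot: [0.985, -0.174, 0.0, 0.001]
contact_force: [-0.2, -1.6, 7.7]
grip_width: 0.341
grasp_force: 32.6
```

```bash
python3 c.py -1.5,-2,-2,-1.5,-1,-1,-1,-1 0.032 12 2
```

```text
t 16.483 b 0.033 n545
t 16.533 b 0.035 n552
TCP y 22.1 cmd 22.4 z 278.4 a 0.150 F [ 0.4 -1.2  6.7] grip 0.35
G 0.262 M0 -0.0317  now b 0.033 v -0.010  a_eq(target) ; rms 0.0007
(np.float64(-0.6), np.float64(0.1), np.float64(0.032), np.float64(-0.01))
(np.float64(-0.6), np.float64(0.1), np.float64(0.032), np.float64(-0.01))
(np.float64(-0.1), np.float64(0.0), np.float64(0.031), np.float64(-0.0))
(np.float64(-0.1), np.float64(0.0), np.float64(0.031), np.float64(-0.0))
(np.float64(-0.1), np.float64(0.0), np.float64(0.031), np.float64(-0.0))
(np.float64(-0.1), np.float64(0.0), np.float64(0.031), np.float64(-0.0))
(np.float64(-0.1), np.float64(0.0), np.float64(0.031), np.float64(0.0))
(np.float64(-0.1), np.float64(0.0), np.float64(0.031), np.float64(0.0))
(np.float64(-0.1), np.float64(0.0), np.float64(0.031), np.float64(0.0))
(np.float64(0.4), np.float64(-0.1), np.float64(0.031), np.float64(0.0))
(np.float64(0.4), np.float64(-0.1), np.float64(0.032), np.float64(0.0))
(np.float64(0.4), np.float64(-0.1), np.float64(0.032), np.float64(0.0))
```

Nearly perfect equilibrium.

Emit:
carry_out([
  [0, 0, 0, 0, -1, 0, -1],
  [0, 0, 0, 0, -1, 0, -1],
  [0, 0, 0, 0, -0.5, 0, -1],
  [0, 0, 0, 0, -0.5, 0, -1],
  [0, 0, 0, 0, -0.5, 0, -1],
  [0, 0, 0, 0, -0.5, 0, -1],
  [0, 0, 0, 0, -0.5, 0, -1],
  [0, 0, 0, 0, -0.5, 0, -1],
  [0, 0, 0, 0, -0.5, 0, -1],
  [0, 0, 0, 0, -0.5, 0, -1],
])

```text
t: 17.42
ee_pos: [0.4877, 0.1401, 0.2783]
eef_rot: [0.985, -0.174, -0.0, 0.001]
contact_force: [0.4, -0.8, 7.3]
grip_width: 0.339
grasp_force: 32.6
```

```bash
python3 c.py -1,-1,-0.5,-0.5,-0.5,-0.5,-0.5,-0.5,-0.5,-0.5 0.032 12 2
```

```text
t 17.417 b 0.024 n544
t 17.467 b 0.023 n548
TCP y 22.5 cmd 22.9 z 278.3 a 0.153 F [ 0.5 -1.2  7.5] grip 0.34
G 0.262 M0 -0.0321  now b 0.022 v -0.013  a_eq(target) ; rms 0.0007
(np.float64(-2.1), np.float64(0.3), np.float64(0.021), np.float64(-0.01))
(np.float64(-2.1), np.float64(0.3), np.float64(0.021), np.float64(-0.0))
(np.float64(-1.6), np.float64(0.3), np.float64(0.021), np.float64(0.0))
(np.float64(-1.1), np.float64(0.2), np.float64(0.021), np.float64(0.01))
(np.float64(-0.6), np.float64(0.1), np.float64(0.022), np.float64(0.01))
(np.float64(-0.1), np.float64(0.0), np.float64(0.023), np.float64(0.01))
(np.float64(-0.1), np.float64(0.0), np.float64(0.023), np.float64(0.01))
(np.float64(-0.1), np.float64(0.0), np.float64(0.024), np.float64(0.01))
(np.float64(-0.1), np.float64(0.0), np.float64(0.025), np.float64(0.01))
(np.float64(0.4), np.float64(-0.1), np.float64(0.026), np.float64(0.01))
(np.float64(0.4), np.float64(-0.1), np.float64(0.026), np.float64(0.01))
(np.float64(0.4), np.float64(-0.1), np.float64(0.027), np.float64(0.01))
```

Emit:
carry_out([
  [0, 0, 0, 0, -2.5, 0.5, -1],
  [0, 0, 0, 0, -2.5, 0.5, -1],
  [0, 0, 0, 0, -2, 0, -1],
  [0, 0, 0, 0, -1.5, 0, -1],
  [0, 0, 0, 0, -1, 0, -1],
  [0, 0, 0, 0, -0.5, 0, -1],
  [0, 0, 0, 0, -0.5, 0, -1],
  [0, 0, 0, 0, -0.5, 0, -1],
  [0, 0, 0, 0, -0.5, 0, -1],
  [0, 0, 0, 0, 0, 0, -1],
  [0, 0, 0, 0, 0, 0, -1],
  [0, 0, 0, 0, 0, 0, -1],
])

```text
t: 18.52
ee_pos: [0.4879, 0.1408, 0.278]
eef_rot: [0.985, -0.174, -0.0, 0.0]
contact_force: [0.9, 0.5, 5.4]
grip_width: 0.34
grasp_force: 32.7
```

```bash
python3 c.py -2.5,-2.5,-2,-1.5,-1,-0.5,-0.5,-0.5,-0.5,0,0,0 -0.42 10 1.6
```

```text
t 18.517 b 0.029 n547
t 18.567 b 0.029 n550
TCP y 23.2 cmd 22.9 z 278.0 a 0.153 F [1.8 1.2 6. ] grip 0.34
G 0.262 M0 -0.0322  now b 0.030 v 0.016  a_eq(target) ; rms 0.0007
(np.float64(10.9), np.float64(-1.3), np.float64(0.031), np.float64(-0.01))
(np.float64(9.4), np.float64(-1.1), np.float64(0.03), np.float64(-0.03))
(np.float64(7.9), np.float64(-1.0), np.float64(0.026), np.float64(-0.05))
(np.float64(5.9), np.float64(-0.8), np.float64(0.021), np.float64(-0.08))
(np.float64(3.9), np.float64(-0.6), np.float64(0.014), np.float64(-0.09))
(np.float64(2.4), np.float64(-0.4), np.float64(0.005), np.float64(-0.1))
(np.float64(1.4), np.float64(-0.2), np.float64(-0.003), np.float64(-0.11))
(np.float64(0.9), np.float64(-0.1), np.float64(-0.012), np.float64(-0.11))
(np.float64(-0.1), np.float64(0.0), np.float64(-0.022), np.float64(-0.11))
(np.float64(-0.6), np.float64(0.1), np.float64(-0.031), np.float64(-0.12))
```

The pointer has been inside the tab since about t = 10, more than 8 s with margin. Now I lower the beam slowly.

Emit:
carry_out([
  [0, 0, 0, 0, 11, -1.5, -1],
  [0, 0, 0, 0, 9.5, -1, -1],
  [0, 0, 0, 0, 8, -1, -1],
  [0, 0, 0, 0, 6, -1, -1],
  [0, 0, 0, 0, 4, -0.5, -1],
  [0, 0, 0, 0, 2.5, -0.5, -1],
  [0, 0, 0, 0, 1.5, 0, -1],
  [0, 0, 0, 0, 1, 0, -1],
  [0, 0, 0, 0, 0, 0, -1],
  [0, 0, 0, 0, -0.5, 0, -1],
])

```text
t: 19.45
ee_pos: [0.4874, 0.1397, 0.2778]
eef_rot: [0.985, -0.175, -0.001, 0.002]
contact_force: [-1.5, -4.1, 7.2]
grip_width: 0.338
grasp_force: 34.2
```

```bash
python3 c.py 11,9.5,8,6,4,2.5,1.5,1,0,-0.5 -0.42 12 1.6
```

```text
t 19.450 b -0.037 n530
t 19.500 b -0.042 n538
TCP y 22.7 cmd 23.4 z 277.4 a 0.157 F [ 0.9 -2.6  4.9] grip 0.34
G 0.262 M0 -0.0321  now b -0.051 v -0.141  a_eq(target) ; rms 0.0006
(np.float64(-3.1), np.float64(0.5), np.float64(-0.063), np.float64(-0.14))
(np.float64(-3.6), np.float64(0.6), np.float64(-0.074), np.float64(-0.14))
(np.float64(-4.1), np.float64(0.7), np.float64(-0.085), np.float64(-0.13))
(np.float64(-4.1), np.float64(0.7), np.float64(-0.096), np.float64(-0.13))
(np.float64(-4.1), np.float64(0.7), np.float64(-0.106), np.float64(-0.12))
(np.float64(-4.6), np.float64(0.8), np.float64(-0.116), np.float64(-0.12))
(np.float64(-5.1), np.float64(0.9), np.float64(-0.126), np.float64(-0.12))
(np.float64(-5.1), np.float64(0.9), np.float64(-0.136), np.float64(-0.12))
(np.float64(-5.6), np.float64(1.0), np.float64(-0.146), np.float64(-0.12))
(np.float64(-6.1), np.float64(1.1), np.float64(-0.156), np.float64(-0.12))
(np.float64(-6.6), np.float64(1.2), np.float64(-0.166), np.float64(-0.12))
(np.float64(-6.6), np.float64(1.2), np.float64(-0.176), np.float64(-0.12))
```

Emit:
carry_out([
  [0, 0, 0, 0, -3, 0, -1],
  [0, 0, 0, 0, -3.5, 0, -1],
  [0, 0, 0, 0, -4, 0, -1],
  [0, 0, 0, 0, -4, 0, -1],
  [0, 0, 0, 0, -4, 0, -1],
  [0, 0, 0, 0, -4.5, 0, -1],
  [0, 0, 0, 0, -5, 0, -1],
  [0, 0, 0, 0, -5, 0, -1],
  [0, 0, 0, 0, -5.5, 0, -1],
  [0, 0, 0, 0, -6, 0, -1],
])

```text
t: 20.38
ee_pos: [0.4899, 0.1464, 0.2769]
eef_rot: [0.985, -0.174, -0.001, 0.001]
contact_force: [-2.8, -5.5, -1.0]
grip_width: 0.339
grasp_force: 33.2
```

```bash
python3 c.py -3,-3.5,-4,-4,-4,-4.5,-5,-5,-5.5,-6 -0.42 12 1.6
```

```text
t 20.383 b -0.156 n507
t 20.433 b -0.161 n510
TCP y 29.1 cmd 29.4 z 276.9 a 0.197 F [-2.  -6.2 -0.6] grip 0.34
G 0.262 M0 -0.0316  now b -0.169 v -0.123  a_eq(target) ; rms 0.0006
(np.float64(-1.1), np.float64(0.2), np.float64(-0.179), np.float64(-0.12))
(np.float64(-1.1), np.float64(0.2), np.float64(-0.189), np.float64(-0.12))
(np.float64(-1.6), np.float64(0.3), np.float64(-0.2), np.float64(-0.12))
(np.float64(-2.1), np.float64(0.4), np.float64(-0.209), np.float64(-0.12))
(np.float64(-2.1), np.float64(0.4), np.float64(-0.219), np.float64(-0.12))
(np.float64(-2.6), np.float64(0.5), np.float64(-0.229), np.float64(-0.12))
(np.float64(-3.1), np.float64(0.7), np.float64(-0.239), np.float64(-0.12))
(np.float64(-3.6), np.float64(0.8), np.float64(-0.249), np.float64(-0.12))
(np.float64(-3.6), np.float64(0.8), np.float64(-0.259), np.float64(-0.12))
(np.float64(-4.1), np.float64(0.9), np.float64(-0.269), np.float64(-0.12))
(np.float64(-4.6), np.float64(1.0), np.float64(-0.278), np.float64(-0.12))
(np.float64(-5.6), np.float64(1.2), np.float64(-0.288), np.float64(-0.12))
```

Emit:
carry_out([
  [0, 0, 0, 0, -1, 0, -1],
  [0, 0, 0, 0, -1, 0, -1],
  [0, 0, 0, 0, -1.5, 0.5, -1],
  [0, 0, 0, 0, -2, 0.5, -1],
  [0, 0, 0, 0, -2, 0.5, -1],
  [0, 0, 0, 0, -2.5, 0.5, -1],
  [0, 0, 0, 0, -3, 0.5, -1],
  [0, 0, 0, 0, -3.5, 1, -1],
  [0, 0, 0, 0, -3.5, 1, -1],
  [0, 0, 0, 0, -4, 1, -1],
])

```text
t: 21.32
ee_pos: [0.4914, 0.1505, 0.2765]
eef_rot: [0.985, -0.174, -0.0, 0.0]
contact_force: [-2.7, -4.5, -1.8]
grip_width: 0.343
grasp_force: 32.7
```

```bash
python3 c.py -1,-1,-1.5,-2,-2,-2.5,-3,-3.5,-3.5,-4 -0.42 14 1.6
```

```text
t 21.317 b -0.277 n472
t 21.367 b -0.284 n473
TCP y 33.5 cmd 33.4 z 276.5 a 0.225 F [-2.9 -4.6 -1.8] grip 0.34
G 0.262 M0 -0.0320  now b -0.292 v -0.138  a_eq(target) ; rms 0.0005
(np.float64(-4.6), np.float64(1.1), np.float64(-0.304), np.float64(-0.13))
(np.float64(-5.1), np.float64(1.3), np.float64(-0.315), np.float64(-0.13))
(np.float64(-6.1), np.float64(1.5), np.float64(-0.325), np.float64(-0.12))
(np.float64(-6.1), np.float64(1.5), np.float64(-0.334), np.float64(-0.1))
(np.float64(-6.1), np.float64(1.5), np.float64(-0.342), np.float64(-0.09))
(np.float64(-6.1), np.float64(1.5), np.float64(-0.349), np.float64(-0.09))
(np.float64(-6.6), np.float64(1.7), np.float64(-0.356), np.float64(-0.08))
(np.float64(-6.6), np.float64(1.7), np.float64(-0.362), np.float64(-0.07))
(np.float64(-6.6), np.float64(1.7), np.float64(-0.367), np.float64(-0.06))
(np.float64(-6.6), np.float64(1.7), np.float64(-0.372), np.float64(-0.06))
(np.float64(-6.6), np.float64(1.7), np.float64(-0.377), np.float64(-0.05))
(np.float64(-6.6), np.float64(1.7), np.float64(-0.38), np.float64(0.0))
(np.float64(-3.6), np.float64(0.9), -0.38, 0)
(np.float64(-3.6), np.float64(0.9), -0.38, 0)
```

Emit:
carry_out([
  [0, 0, 0, 0, -4.5, 1, -1],
  [0, 0, 0, 0, -5, 1, -1],
  [0, 0, 0, 0, -6, 1.5, -1],
  [0, 0, 0, 0, -6, 1.5, -1],
  [0, 0, 0, 0, -6, 1.5, -1],
  [0, 0, 0, 0, -6, 1.5, -1],
  [0, 0, 0, 0, -6.5, 1.5, -1],
  [0, 0, 0, 0, -6.5, 1.5, -1],
  [0, 0, 0, 0, -6.5, 1.5, -1],
  [0, 0, 0, 0, -6.5, 1.5, -1],
  [0, 0, 0, 0, -6, 1.5, -1],
  [0, 0, 0, 0, -5, 1, -1],
  [0, 0, 0, 0, -4, 1, -1],
])

```text
t: 22.5
ee_pos: [0.4931, 0.1548, 0.276]
eef_rot: [0.985, -0.173, 0.0, -0.001]
contact_force: [-3.5, 1.7, 1.4]
grip_width: 0.341
grasp_force: 32.6
```

```bash
python3 c.py -4.5,-5,-6,-6,-6,-6,-6.5,-6.5,-6.5,-6.5,-6,-5,-4 -0.42 6 1.6
```

```text
t 22.500 b -0.379 n432
t 22.550 b -0.380 n441
TCP y 38.0 cmd 37.4 z 276.0 a 0.252 F [-3.5 -0.7  1.2] grip 0.34
G 0.262 M0 -0.0323  now b -0.380 v 0.000  a_eq(target) ; rms 0.0004
(np.float64(0.4), np.float64(-0.1), -0.38, 0)
(np.float64(0.4), np.float64(-0.1), -0.38, 0)
(np.float64(0.4), np.float64(-0.1), -0.38, 0)
(np.float64(0.4), np.float64(-0.1), -0.38, 0)
(np.float64(0.4), np.float64(-0.1), -0.38, 0)
(np.float64(0.4), np.float64(-0.1), -0.38, 0)
```

Emit:
carry_out([
  [0, 0, 0, 0, 6, -1.5, -1],
  [0, 0, 0, 0, 16, -3.5, -1],
  [0, 0, 0, 0, 28, -4.5, -1],
  [0, 0, 0, 0, 42, -5, -1],
  [0, 0, 0, 0, 56, -4, -1],
  [0, 0, 0, 0, 68, -2, -1],
  [0, 0, 0, 0, 78, 0.5, -1],
  [0, 0, 0, 0, 87, 3.5, -1],
  [0, 0, 0, 0, 93, 6, -1],
  [0, 0, 0, 0, 96, 7, -1],
  [0, 0, 0, 0, 96, 7, -1],
  [0, 0, 0, 0, 96, 7, -1],
  [0, 0, 0, 0, 96, 7, -1],
  [0, 0, 0, 0, 96, 7, -1],
])

```text
t: 23.77
ee_pos: [0.4603, 0.0639, 0.2684]
eef_rot: [0.985, -0.174, -0.0, 0.0]
contact_force: [4.5, -0.5, -1.0]
grip_width: 0.337
grasp_force: 33.4
```

```bash
python3 c.py 6,16,28,42,56,68,78,87,93,96,96,96,96,96 -0.42 1 | head -3
```

```text
t 23.767 b -0.381 n434
t 23.817 b -0.382 n432
TCP y -58.5 cmd -58.6 z 268.4 a -0.401 F [ 4.9 -0.2 -1.7] grip 0.34
```

Emit:
carry_out([
  [0, 0, 0, 0, 0, 0, -0.2],
  [0, 0, 0, 0, 0, 0, 0],
  [0, 0, 0, 0, 0, 0, 0.3],
  [0, 0, 0, 0, 0, 0, 0.6],
  [0, 0, 0, 0, 0, 0, 1],
  [0, 0, 0, 0, 0, 0, 1],
  [0, 0, 0, 0, 0, 0, 1],
  [0, 0, 0, 0, 0, 0, 1],
  [0, 0, 0, 0, 0, -10, 1],
  [0, 0, 0, 0, 0, -30, 1],
  [0, 0, 0, 0, 0, -55, 1],
  [0, 0, 0, 0, 0, -80, 1],
  [0, 0, 0, 0, 0, -105, 1],
  [0, 0, 0, 0, 0, -130, 1],
  [0, 0, 0, 0, 0, -130, 1],
  [0, 0, 0, 0, 0, -130, 1],
  [0, 0, 0, 0, 0, -130, 1],
  [0, 0, 0, 0, 0, -130, 1],
])

```text
t: 25.37
ee_pos: [0.46, 0.064, 0.3976]
eef_rot: [0.985, -0.174, -0.001, 0.0]
contact_force: [1.0, 0.5, 0.5]
grip_width: 0.997
grasp_force: 0.0
```

Run:
```python
from station import manip, viewer
from h import *
for i in range(2):
    s=manip.sense(); w=viewer.get_image("wrist"); P=wpoints(w,s); H,S,V=hsvm(w)
    k=((H<5)|(H>174))&(S>150)&(V>60)&(abs(P[...,2]-.29)<.03)&(abs(P[...,0]+.07)<.05); q=np.percentile(P[k],[1,99],axis=0).mean(0); print(s["t"],"knob",k.sum(),q.round(4),"a",np.arcsin(q[1]/.15))
im=viewer.get_image("side"); print(beam(im)[0]+.006, s["grip_width"],s["contact_force"])
cv2.imwrite("pics/end.png",np.hstack([cv2.resize(w["color"],(400,300)),cv2.resize(im["color"],(400,300))]))
```

```text
25.3667 knob 1890 [-0.0692 -0.067   0.2899] a -0.46287399343094615
25.4167 knob 1895 [-0.0691 -0.0669  0.2898] a -0.46238021439499233
-0.38113579697431216 0.9987921601145134 [-0.50341832  0.99845303 -0.01334365]
```

View pics/end.png

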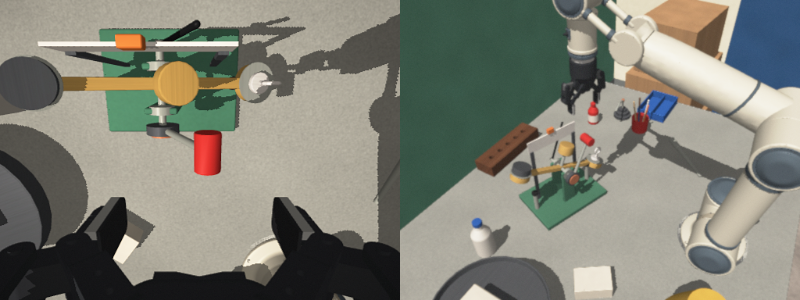

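The beam is on its starting rest, the knob at (207,152) is back at its starting angle and still, and the gripper is open and clear. Handing in.

```bash
python3 -c "
from station import manip
print(manip.hand_in())"
```

```text
the job is handed in; nothing more can be done
None
```

I handed the job in at about 25 s with no verdict shown: by camera the pointer stayed over the orange tab for about 8.5 s, the beam was lowered at about 0.15 rad/s or less onto its starting rest, and the handle was left slack and released.

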